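# Close the rain flap of a watering timer under its lip

### The job

Rain is coming: fold the open green rain flap of the watering timer over its dial and buttons, press it flat with the fingertips, and push it along towards the yellow lip until it is fully home beneath the lip and stays shut when you let go. Only push and press the flap, do not pinch it, and leave the flower pot, spray nozzle, trowel and watering can where they are.

Things in the scene. Friction and masses are not known exactly. Their poses are not given: they have to be found in the camera images.
- timer: Grey watering timer, box 170 (its x) by 140 (its y) by 46 mm high, fixed to the ledge. Origin: centre of its underside. z up; x points from the flap's hinge to the yellow lip, the way the flap folds over and is then pushed home. Hinge ears (9 mm wide, tops 64 mm above the ledge) stand at x -85 to -35, y +-63.5 mm; brass hose connectors stick out 28 mm from both y sides.
- lip_mouth (a point): Middle of the lower edge of the yellow lip's mouth, at x = 54, y = 0, z = 60.5 mm in the timer's frame. The lip is a fixed plate 130 mm wide (y), 5 mm thick (underside 60.5 mm, top 65.5 mm above the ledge), overhanging 18 mm; a wall closes it at timer x = 72 mm.
- flap_hinge (a point): Midpoint of the flap's hinge axis, which runs along the timer's y, 55 mm above the ledge; at timer x = -58 mm when joint tuck is 0, and moving with tuck.
- flap_edge (a point): Middle of the flap's free edge, 105 mm from the hinge axis, half-way through the flap's thickness. The flap is a stiff green plate 105 by 105 mm, 5 mm thick, 60 g, its mid-plane passing through the hinge axis.
- push_step (a point): Foot of the white step, on the flap's outer face (towards the robot when open, on top when shut): the surface to push, facing the hinge, 68 mm from its axis. Axes: x from hinge to free edge, z out of the outer face. The step is 96 mm wide, 8 mm high, sloping down on the free-edge side. The outer face between hinge and step is plain: the place for the fingertips.
- flap (a joint): Flap angle, rad: 0 flat over the timer (stopped there), 1.57 upright, at most 1.9; starts open, 1.35 to 1.8. A weak spring opens it (about 0.06 N m net at flat, 1 N at 60 mm from the hinge), so it rises again by itself if let go before its edge is beneath the lip.
- tuck (a joint): Slide of flap and hinge along the timer's x, m: 0 drawn back, 0.018 fully home (stop); starts at 0 to 0.003. Friction about 3 N, stays where left. At 0 the flat flap's edge is 7 mm short of the lip's mouth, at 0.018 11 mm beneath the lip. Slid forward over 6 mm before the flap is flat, the edge lands on top of the lip. The flat flap passes beneath the lip with 3 mm to spare.
- pot: Terracotta flower pot with soil, 92 mm across, 85 mm tall, standing loose beside the timer (left or right). Origin: centre of its underside.
- nozzle: Steel spray nozzle with red squeeze lever, lying loose on its side on the other side of the timer, about 125 by 95 mm, 44 mm high. Origin: on the ledge beneath its middle.
- trowel: Plastic hand trowel, orange blade and black handle, 250 mm long, 26 mm high, lying loose beyond the lip end. Origin: on the ledge beneath its middle; x points to the blade tip.
- can: Green plastic watering can, 150 mm across, 190 mm high, spout along its x, standing loose well to the right (-y). Origin: centre of its underside.
There are look-alikes about, which are no part of the job. There is more than one size of the pot; the job needs the largest.

How it is judged:
By the outcome, as a careful person would: the job done as asked, in the order asked, and still so for the second after the job is handed in, with the robot touching nothing.
It also fails if it takes over 38 s, if anything falls off the work surface, if the arm or the gripper's body presses on something with over 40 N, if the wrist force passes 120 N, or if a joint passes its speed limit or range.

### The arm

A 6-joint arm with a two-finger parallel gripper is mounted at the origin on the work surface. World frame = base frame: x ahead of the robot, y to its left, z up, the work surface at z = 0. Lengths are in m, angles in rad, forces in N, time in s.
With the tool pointing down it reaches from about 0.25 to 0.775 m from the base axis. Payload 4 kg.
Tool frame: the origin (TCP) lies at the very end of the fingers, on their centre line; the grasp point (between the pads) lies 19 mm behind it (robot.tcp_to_grasp is the distance from the TCP to the grasp point, in m); z points along the fingers, y is the line along which they close (so a half turn about z gives the same grasp; the last joint's range is limited). The gripper opens to 94 mm and grips with 3 to 60 N. Pads are 16 mm wide; open, the fingers measure 119 mm over their backs; the gripper's body (75 mm by 177 mm) begins 78 mm behind the grasp point.
Start: joints at [-1.363, 0.087, 1.371, -0, 1.684, -0.103], TCP at [0.168, -0.524, 0.174] pointing down, gripper open.
Joint ranges: [-3.1, 3.1], [-0.76, 2.03], [0.27, 2.55], [-1.08, 4.22], [0.17, 2.65], [-2.57, 2.57]. Speed limits (rad/s): [2.79, 2.79, 3.14, 3.14, 3.14, 3.14].

### API

Orientations are given as a unit quaternion [x, y, z, w].
In Python, from bench import robot gives the robot as it stands. Calls block until the motion is done:
- robot.goto(position, orientation): joint-space move of the TCP to a pose.
- robot.line_to(position, ori=None, v=0.15, guard=None): straight line of the TCP; ori=None keeps the orientation; v is the mean speed in m/s. With guard (N) it stops when the force on the tool has changed by that much, and returns True; else False.
- robot.move_j(angles): joint-space move.
- robot.gripper_to(opening): finger opening in m; the grip force is fixed at half the most; returns when the fingers have stopped.
- robot.dwell(seconds).
- robot.solve_ik(position, orientation): joint angles nearest the present ones, or None.
- robot.get_obs(): the state.
- robot.grab_frame(name): name is "scene" or "top"; returns a dict with "image" (480x640x3 uint8, red, green, blue), "depth" (480x640 float32, m along the optical axis (not along the pixel's ray), 0 where there is no reading), "fx", "fy", "cx", "cy" (pixels), "xyz" and "rotation" of the camera in the world. Camera axes: x right, y up, looking along -z (the intrinsics and any distortion apply to the point x, -y, -z); pixel columns grow to the right and rows downward; lengths in m; the calibration is good to about 2 mm. A picture is of the moment at which its call begins.
A pose or a line that the arm cannot do raises robot.PlanningError and nothing moves.
- robot.close_job(): hands the job in; it is judged then, once.
The state is a dict: "time": time; "joints": joint angles; "joint_velocities": joint speeds; "tau": joint torques, N m; "tool_pos": TCP position; "orientation": TCP orientation; "force": force on the tool from outside, world axes, zero at the start; "wrist_torque": the same for the moment, N m; "opening": finger opening in m; "gripper_force": force on a finger pad.
Only numpy, scipy, OpenCV 4.12 (cv2) and the standard library are available. Lean on these libraries where they do the work, as an engineer would, in place of code of your own. Each camera call takes 0.05 s, during which the arm holds its last target. There are 200 camera calls.

## Working session

There is one attempt and no reset: what is moved stays moved. The work goes in short steps, each a Python script; the robot and the scene stay as the last script left them, time stands still between calls to the robot, and variables do not carry over. Pictures are saved under pics/ and viewed, at most 10 in all, crops included, and the job is handed in when it is done.

```bash
mkdir -p pics; ls; cat > h.py <<'E'
import numpy as np, cv2
from bench import robot
def grab(n):
    f=robot.grab_frame(n); np.savez('pics/%s.npz'%n,**{k:np.array(v) for k,v in f.items() if v is not None}); return f
def load(n): return dict(np.load('pics/%s.npz'%n))
def cloud(f):
    d=f['depth']; v,u=np.mgrid[:d.shape[0],:d.shape[1]]
    p=np.stack([(u-f['cx'])/f['fx']*d,-(v-f['cy'])/f['fy']*d,-d],-1)
    R=np.array(f['rotation']); 
    return p@R.T+np.array(f['xyz'])
E
python3 - <<'E'
from h import *
for n in("scene","top"):
    f=grab(n); cv2.imwrite(f'pics/{n}1.png',f['image'][:,:,::-1]); print({k:(np.round(v,3).tolist() if np.size(v)<20 else np.shape(v)) for k,v in f.items()})
E
```

```text
pics
{'image': (480, 640, 3), 'depth': (480, 640), 'fx': 451.552, 'fy': 451.552, 'cx': 323.527, 'cy': 240.907, 'xyz': [0.97, -0.56, 0.943], 'rotation': [0.277, 0.105, 0.319, 0.9]}
{'image': (480, 640, 3), 'depth': (480, 640), 'fx': 567.689, 'fy': 567.689, 'cx': 325.536, 'cy': 246.161, 'xyz': [0.282, -0.121, 1.529], 'rotation': [-0.076, 0.081, 0.734, -0.67]}
```

```bash
python3 - <<'E'
s=open('h.py').read().replace("R=np.array(f['rotation']);","R=Rot.from_quat(f['rotation']).as_matrix()").replace("import numpy as np, cv2","import numpy as np, cv2\nfrom scipy.spatial.transform import Rotation as Rot")
open('h.py','w').write(s)
E
python3 -c "
from h import *
for n in('scene','top'):
    c=cloud(load(n)); print(c[::120,::160].round(2).tolist())"
```

```text
[[[0.14, -0.34, 0.59], [-0.44, 0.27, 0.15], [-0.31, 0.96, -0.09], [0.22, 1.43, -0.11]], [[-0.53, -0.35, 0.0], [-0.14, -0.03, 0.0], [0.25, 0.28, -0.0], [0.64, 0.59, -0.0]], [[0.19, -0.58, 0.25], [0.22, -0.33, 0.0], [0.57, -0.1, 0.05], [0.86, 0.18, 0.0]], [[0.2, -0.75, 0.0], [0.54, -0.53, 0.13], [0.74, -0.31, 0.0], [1.03, 0.26, -0.73]]]
[[[1.83, 1.03, -0.43], [1.83, 0.42, -0.51], [1.83, -0.23, -0.59], [1.81, -0.94, -0.66]], [[1.47, 1.18, -0.72], [1.41, 0.5, -0.74], [1.35, -0.19, -0.75], [1.29, -0.88, -0.74]], [[0.94, 1.16, -0.72], [0.69, 0.31, 0.0], [0.63, -0.13, 0.05], [0.6, -0.58, -0.0]], [[0.4, 0.73, 0.01], [0.36, 0.32, -0.01], [0.32, -0.11, 0.0], [0.28, -0.53, -0.0]]]
```

View pics/scene1.png

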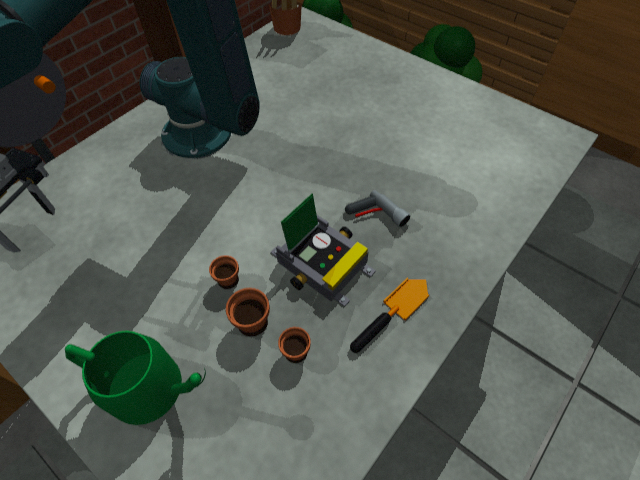

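View pics/top1.png

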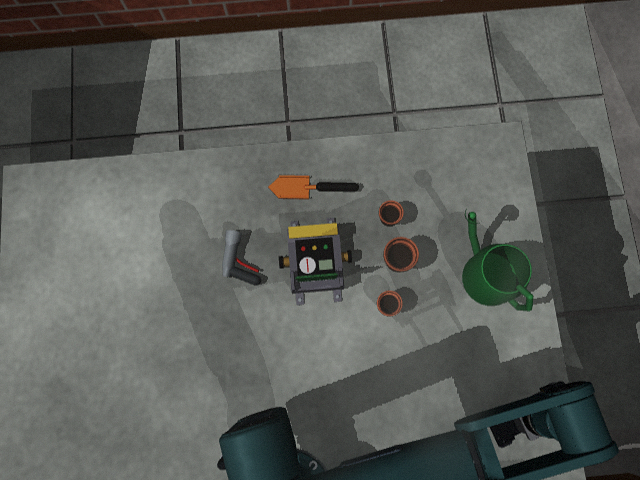

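Scene view: the open flap is at (300,222), the yellow lip at (345,265), three pots are at (225,271), (247,311) and (295,345), and the nozzle is at (378,210). The trowel is at (390,315) and the can at (135,375). In the top view the timer is at (316,260). Only one green plate has a hinge (scene 300,222). The can and the bushes are green too, but they aren't plates. I'll fit the lip and flap next.

```bash
cat > meas.py <<'E'
from h import *
def masks(f):
    hsv=cv2.cvtColor(f['image'],cv2.COLOR_RGB2HSV); c=cloud(f)
    near=(abs(c[...,0]-.6)<.2)&(abs(c[...,1]+.1)<.13)&(c[...,2]>.03)
    H,S,V=[hsv[...,i].astype(int) for i in range(3)]
    return c,near&(abs(H-27)<6)&(S>150),near&(abs(H-65)<18)&(S>120)
if __name__=='__main__':
  for n in('scene','top'):
    f=load(n); c,ye,gr=masks(f)
    ye=cv2.erode(ye.astype('uint8'),np.ones((3,3)))>0
    p=c[ye]; t=p[abs(p[:,2]-np.median(p[:,2]))<.006]
    print(n,'lip',len(t),np.median(t,0).round(4)); r=cv2.minAreaRect((t[:,:2]*1000).astype('f4')); print(r, t.min(0).round(3),t.max(0).round(3))
    g=c[gr]; 
    if len(g)>30:
        m=np.median(g,0); k=np.linalg.norm(g-m,axis=1)<.09; g=g[k]; u,s,vt=np.linalg.svd(g-g.mean(0),full_matrices=False)
        print('flap',len(g),g.mean(0).round(4),'n',vt[2].round(3),g.min(0).round(3),g.max(0).round(3), s.round(3))
    im=f['image'][:,:,::-1].copy()
    x0,y0=(255,180) if n=='scene' else (250,200)
    cv2.imwrite(f'pics/{n}crop.png',cv2.resize(im[y0:y0+130,x0:x0+140],None,fx=4,fy=4,interpolation=cv2.INTER_CUBIC))
    np.savez(f'pics/{n}m.npz',ye=ye,gr=gr)
a=cv2.imread('pics/scenecrop.png'); b=cv2.imread('pics/topcrop.png'); cv2.imwrite('pics/both.png',cv2.resize(np.hstack([a,b]),(800,371)))
E
python3 meas.py
```

```text
scene lip 596 [ 0.6589 -0.1235  0.0663]
((657.3929443359375, -119.49252319335938), (126.20098114013672, 29.79216957092285), 89.34150695800781) [ 0.643 -0.183  0.06 ] [ 0.673 -0.056  0.071]
flap 1078 [ 0.5253 -0.1193  0.1137] n [ 0.992 -0.009  0.126] [ 0.516 -0.169  0.045] [ 0.546 -0.062  0.162] [0.997 0.983 0.047]
top lip 356 [ 0.6576 -0.1183  0.0647]
((657.4732055664062, -117.58512878417969), (122.50161743164062, 24.39154624938965), 89.55531311035156) [ 0.645 -0.179  0.059] [ 0.67  -0.056  0.071]
flap 91 [ 0.5181 -0.1146  0.1533] n [-0.987 -0.004  0.161] [ 0.513 -0.167  0.134] [ 0.522 -0.067  0.163] [0.259 0.073 0.015]
```

View pics/both.png

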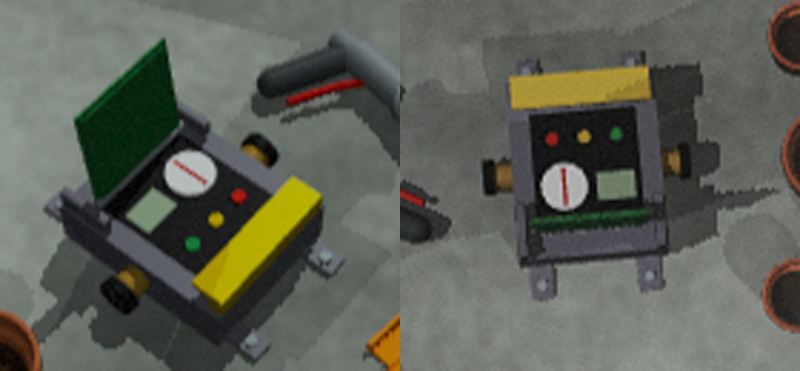

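The crop confirms the geometry. In the left half the flap is hinged at the robot end (125,130) with the lip at (255,240), and the timer's yaw is about 0. The lip mouth is at x≈0.641, so the timer origin is about (0.5875, -0.118). The hinge at x≈0.530 and a plane tilt of 1.70 rad agree with the given dimensions. Lip top reads 65 mm, as it should.

```bash
python3 - <<'E'
from h import *
Y=-.1175; hx,hz=.530,.055
robot.gripper_to(0.0)
q=[[1,0,0,0],[0,1,0,0]]
J=[robot.solve_ik([.46,Y,.2],o) for o in q]; cur=np.array(robot.get_obs()['joints'])
print([None if j is None else np.round(j,2) for j in J])
o=min([(abs(j[5]-cur[5]),o) for j,o in zip(J,q) if j is not None])[1]
robot.goto([.46,Y,.2],o)
robot.line_to([.46,Y,.115])
print(o,robot.get_obs()['time'],robot.get_obs()['tool_pos'],robot.get_obs()['force'])
def tip(th,r=.058):
    d=np.array([np.cos(th),np.sin(th)]); n=np.array([-d[1],d[0]])
    p=np.array([hx,hz])+r*d+.0025*n
    return [p[0]-.008,Y,p[1]]
for deg in (92,75,60,45,35):
    robot.line_to(tip(np.radians(deg)),v=.07); print(deg,np.round(robot.get_obs()['force'],2))
f=grab('scene'); print(robot.get_obs()['time'])
cv2.imwrite('pics/mid.png',cv2.resize(f['image'][150:330,200:440,::-1],None,fx=3,fy=3))
E
```

```text
[array([-0.37, -0.09,  1.49, -0.  ,  1.73,  1.2 ]), array([-0.37, -0.09,  1.49, -0.  ,  1.73, -1.94])]
[1, 0, 0, 0] 4.05 [ 0.46045019 -0.1179187   0.11575184] [ 0.89140831 -0.24023874  0.08278053]
92 [ 0.27 -0.23  0.94]
75 [-0.37 -1.04  0.32]
60 [-0.4   0.49 -0.87]
45 [ 0.68 -0.08  0.35]
35 [0.45 1.02 0.32]
6.4917
```

View pics/mid.png

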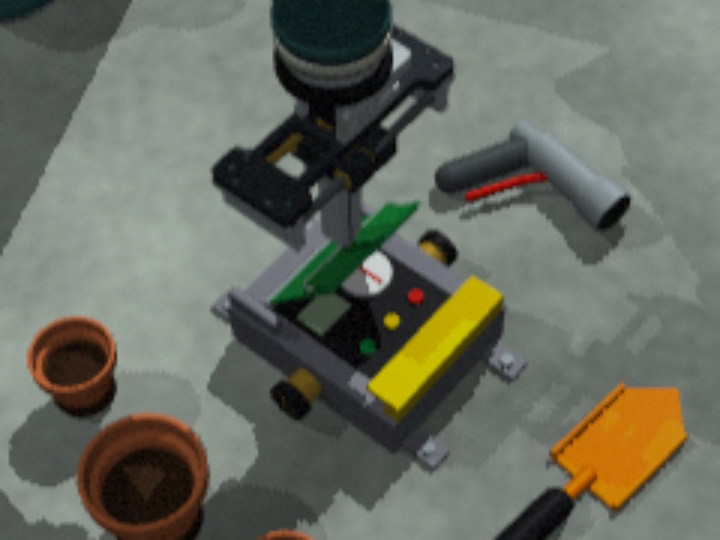

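The flap is half folded under the fingertips (345,240), its free edge at (415,205) is clear of the lip, and the forces are small. I'll continue down to flat.

```bash
python3 - <<'E'
from h import *
Y=-.1175; hx,hz=.530,.055
def tip(th,r=.058):
    d=np.array([np.cos(th),np.sin(th)]); n=np.array([-d[1],d[0]])
    p=np.array([hx,hz])+r*d+.0025*n
    return [p[0]-.008,Y,p[1]]
for deg in (22,10,4):
    robot.line_to(tip(np.radians(deg)),v=.06)
p=tip(0); p[2]=.0535
print('guard',robot.line_to(p,v=.02,guard=5)); o=robot.get_obs(); print(o['time'],np.round(o['tool_pos'],4),np.round(o['force'],2))
import meas
f=grab('scene'); c,ye,gr=meas.masks(f); g=c[gr]; print(len(g),np.percentile(g,[1,50,99],axis=0).round(4))
cv2.imwrite('pics/flat.png',cv2.resize(f['image'][150:330,200:440,::-1],None,fx=3,fy=3))
E
```

```text
guard False
8.0083 [ 0.5801 -0.1175  0.0536] [-0.89 -1.48  0.01]
956 [[ 0.4732 -0.1703  0.047 ]
 [ 0.6    -0.1331  0.0966]
 [ 0.6249 -0.0641  0.4342]]
```

View pics/flat.png

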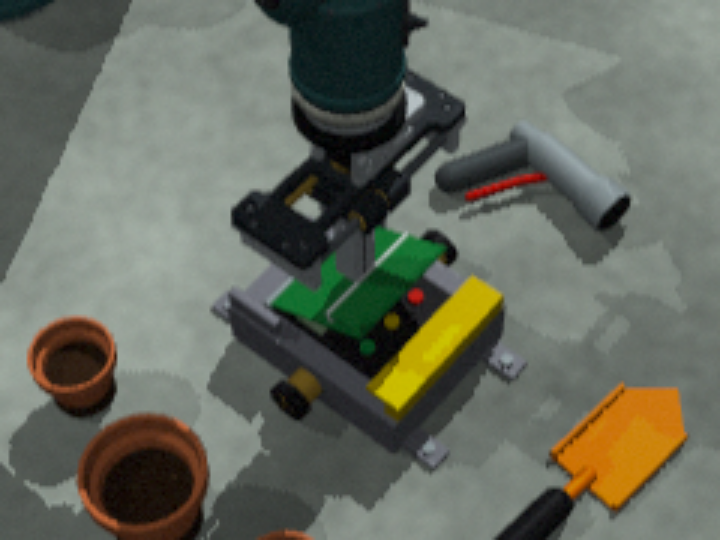

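The flap is about 25° short of flat, with the step at (370,275) ahead of the fingers and no load on the tip. I'll fit its plane to see where I really touch it.

```bash
python3 - <<'E'
from h import *
import meas
f=load('scene'); c,ye,gr=meas.masks(f)
v,u=np.mgrid[:480,:640]; gr=gr&(u>285)&(u<350)&(v>220)&(v<265)
g=c[gr]; m=np.median(g,0); 
for _ in range(4):
    A=np.c_[g[:,:2],np.ones(len(g))]; s=np.linalg.lstsq(A,g[:,2],rcond=None)[0]; g=g[abs(A@s-g[:,2])<.008]
print(len(g),s,np.degrees(np.arctan(s[0])),g.min(0).round(4),g.max(0).round(4))
print('z outer face at x=.530,.572,.588:',[s@[x,-.1175,1] for x in(.530,.572,.588)])
print(robot.get_obs()['opening'])
E
```

```text
803 [ 0.49571313  0.00408902 -0.2031491 ] 26.368218892883892 [ 0.5337 -0.1696  0.0596] [ 0.6255 -0.0641  0.106 ]
z outer face at x=.530,.572,.588: [np.float64(0.05909840284556353), np.float64(0.07991835440364883), np.float64(0.08784976452101464)]
0.0007866681479674681
```

```bash
cat > chk.py <<'E'
from h import *
import meas
def proj(f,p):
    R=Rot.from_quat(f['rotation']).as_matrix(); q=R.T@(np.array(p)-f['xyz']); return f['cx']+f['fx']*q[0]/-q[2], f['cy']-f['fy']*q[1]/-q[2]
def fit(f):
    c,ye,gr=meas.masks(f); v,u=np.mgrid[:480,:640]; g=c[gr&(u>270)&(u<370)&(v>210)&(v<280)]; g=g[g[:,2]<.15]
    for _ in range(6):
        A=np.c_[g[:,:2],np.ones(len(g))]; s=np.linalg.lstsq(A,g[:,2],rcond=None)[0]; g=g[abs(A@s-g[:,2])<.006]
    return np.degrees(np.arctan(s[0])),s@[.53,-.1175,1],np.percentile(g[:,0],[1,99]),len(g)
def state():
    o=robot.get_obs(); print(round(o['time'],2),np.round(o['tool_pos'],4),np.round(o['force'],2))
E
python3 - <<'E'
from chk import *
f=grab('scene'); state(); print(fit(f)); p=robot.get_obs()['tool_pos']; print(proj(f,p))
c=cloud(f); x,y=map(int,proj(f,p)); print(c[y-12:y+9:2,x].round(3).tolist())
cv2.imwrite('pics/z.png',cv2.resize(f['image'][190:290,260:390,::-1],None,fx=6,fy=6,interpolation=cv2.INTER_CUBIC))
E
```

```text
8.11 [ 0.5801 -0.1175  0.0536] [-1.18  1.32  0.42]
(np.float64(25.154913734724552), np.float64(0.059814907119321664), array([0.53529816, 0.62483027]), 569)
(np.float64(319.1647493622187), np.float64(248.64416543021122))
[[0.587, -0.125, 0.12], [0.587, -0.124, 0.111], [0.586, -0.124, 0.103], [0.587, -0.125, 0.097], [0.59, -0.129, 0.096], [0.593, -0.133, 0.095], [0.599, -0.139, 0.099], [0.601, -0.142, 0.098], [0.606, -0.148, 0.1], [0.609, -0.152, 0.099], [0.612, -0.156, 0.099]]
```

View pics/z.png

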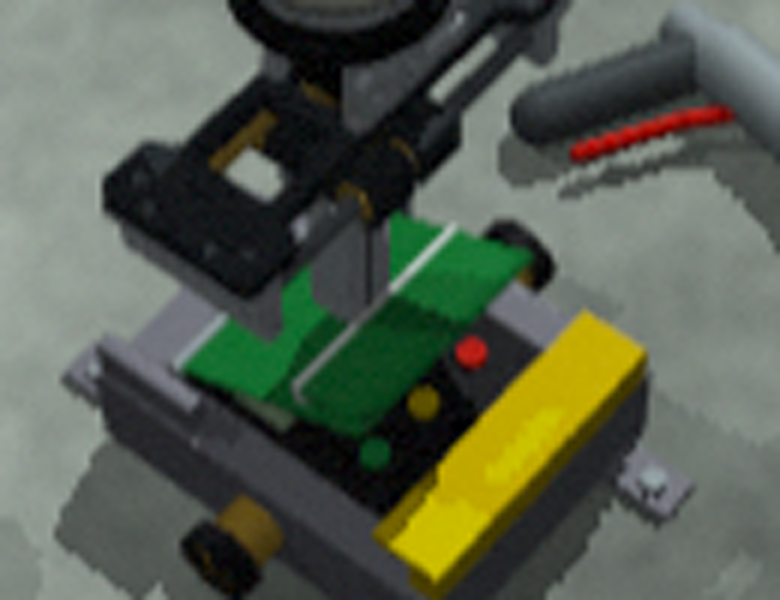

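```bash
python3 - <<'E'
from chk import *
f=load('scene'); c=cloud(f)
for u in (302,305,313,316,321): print(u,[(v,*(c[v,u]*1000).astype(int).tolist()) for v in range(218,250,3)])
f=grab('top'); c=cloud(f); p=robot.get_obs()['tool_pos']; print(proj(f,p), proj(f,[p[0],p[1],.2]))
x,y=map(int,proj(f,p)); cv2.imwrite('pics/ztop.png',cv2.resize(f['image'][y-60:y+60,x-80:x+80,::-1],None,fx=5,fy=5,interpolation=cv2.INTER_CUBIC))
E
```

```text
302 [(218, 460, -45, 1), (221, 468, -54, 4), (224, 592, -180, 227), (227, 597, -185, 226), (230, 600, -189, 224), (233, 605, -194, 223), (236, 610, -200, 224), (239, 610, -202, 216), (242, 610, -202, 206), (245, 604, -197, 184), (248, 556, -150, 72)]
305 [(218, 465, -38, -1), (221, 474, -49, 3), (224, 597, -176, 227), (227, 600, -180, 223), (230, 606, -186, 226), (233, 610, -192, 225), (236, 611, -194, 218), (239, 611, -194, 209), (242, 610, -194, 197), (245, 610, -194, 186), (248, 562, -146, 73)]
313 [(218, 598, -153, 224), (221, 599, -155, 217), (224, 575, -128, 158), (227, 600, -157, 200), (230, 605, -162, 199), (233, 574, -129, 125), (236, 573, -129, 113), (239, 571, -128, 98), (242, 567, -124, 77), (245, 573, -131, 78), (248, 581, -140, 83)]
316 [(218, 600, -146, 218), (221, 595, -141, 199), (224, 600, -147, 199), (227, 605, -153, 199), (230, 582, -128, 143), (233, 582, -128, 131), (236, 582, -129, 121), (239, 582, -129, 108), (242, 581, -129, 96), (245, 581, -129, 84), (248, 592, -142, 97)]
321 [(218, 603, -134, 208), (221, 607, -139, 206), (224, 608, -141, 200), (227, 585, -114, 140), (230, 585, -115, 131), (233, 586, -116, 122), (236, 586, -116, 110), (239, 584, -114, 94), (242, 590, -122, 96), (245, 595, -128, 95), (248, 601, -136, 98)]
(np.float64(315.35080508814724), np.float64(259.63746778238584)) (np.float64(314.12591436004203), np.float64(247.60616280127482))
```

View pics/ztop.png

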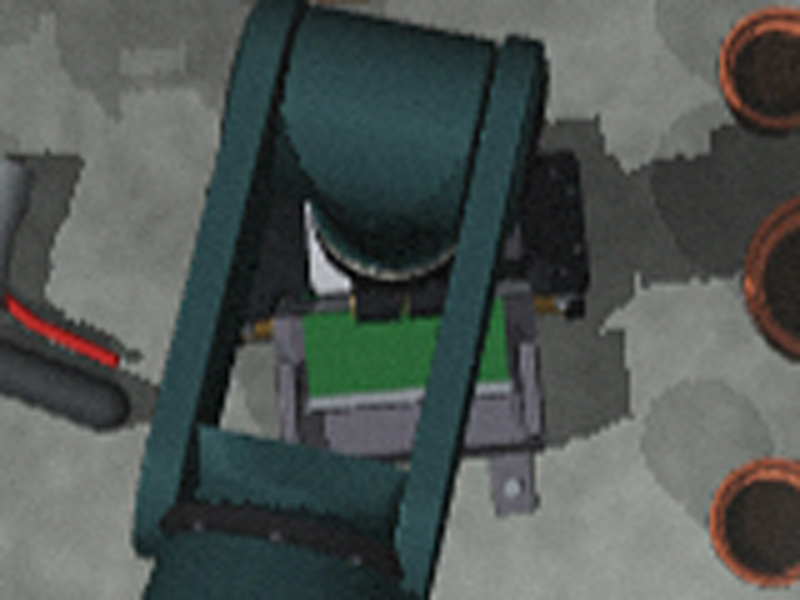

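The depth shows the real fingertip end at z≈0.083, where it rests on the flap, while tool_pos says 0.054. The reported z is about 30 mm low, and x and y agree. I'll check this against the start picture, then carry on down the arc with that offset, guarded.

```bash
python3 - <<'E'
from chk import *
f=load('scene')
for z in(.174,.204): print('start tips',z,[np.round(proj(f,[.168+dx,-.524+dy,z])) for dx,dy in((0,0),)], Rot.from_quat(robot.get_obs()['orientation']).as_matrix()[:,2].round(3))
OFF=.030; Y=-.1175; hx,hz=.530,.055
def tip(th,r=.058):
    d=np.array([np.cos(th),np.sin(th)]); n=np.array([-d[1],d[0]])
    p=np.array([hx,hz])+r*d+.0025*n
    return [p[0]-.008,Y,p[1]-OFF]
for deg in (24,14,6):
    print(deg,robot.line_to(tip(np.radians(deg)),v=.05,guard=8)); state()
f=grab('scene'); print(fit(f))
E
```

```text
start tips 0.174 [array([ 42., 240.])] [ 0. -0. -1.]
start tips 0.204 [array([ 34., 232.])] [ 0. -0. -1.]
24 False
8.44 [ 0.5733 -0.1175  0.0507] [0.24 1.05 1.16]
14 False
8.79 [ 0.5775 -0.1174  0.0407] [-0.37  0.72  0.96]
6 False
9.1 [ 0.5793 -0.1174  0.033 ] [0.16 0.27 0.59]
(np.float64(7.713033431556255), np.float64(0.058491359315669046), array([0.53688425, 0.63389485]), 962)
```

The start picture agrees with a constant offset of about 30–32 mm. The flap is at 7.7° with its edge at x≈0.634, so tuck is about 0. Now the guarded press, then the push.

```bash
python3 - <<'E'
from chk import *
Y=-.1175
print('press',robot.line_to([.580,Y,.015],v=.02,guard=6)); state(); robot.dwell(.2); state()
f=grab('scene'); print(fit(f))
z=robot.get_obs()['tool_pos'][2]
for x in (.588,.594,.600,.606,.612):
    g=robot.line_to([x,Y,z],v=.04,guard=15); print(x,g); state()
    if g: break
f=grab('scene'); print(fit(f))
cv2.imwrite('pics/push.png',cv2.resize(f['image'][190:290,260:390,::-1],None,fx=5,fy=5,interpolation=cv2.INTER_CUBIC))
E
```

```text
press True
9.69 [ 0.5801 -0.1175  0.0263] [-1.32  1.1   4.35]
9.89 [ 0.58   -0.1175  0.0262] [-1.26  0.7   5.23]
(np.float64(1.2385675668557081), np.float64(0.05814067018399249), array([0.5382306 , 0.63490304]), 1010)
0.588 False
10.31 [ 0.5891 -0.1177  0.0265] [ 0.2  -0.55  3.  ]
0.594 False
10.61 [ 0.5939 -0.1176  0.0262] [-1.32  0.01  2.7 ]
0.6 False
10.91 [ 0.6003 -0.1176  0.0262] [-2.64 -0.47  4.7 ]
0.606 False
11.21 [ 0.6066 -0.1176  0.0263] [-1.95 -0.91  3.81]
0.612 False
11.51 [ 0.6078 -0.1175  0.0255] [-11.34  -1.05   7.52]
(np.float64(3.649454290253704), np.float64(0.05523027497032487), array([0.55246364, 0.63692786]), 597)
```

View pics/push.png

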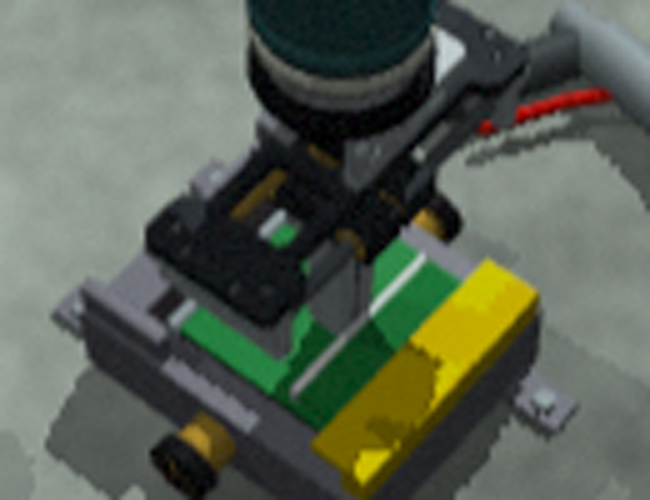

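The flap lies flat with its edge under the lip, and the step is at (360,320). The tip front stopped at x≈0.616 against 11 N, which matches the 18 mm stop. One more firm nudge, then release and check.

```bash
python3 - <<'E'
from chk import *
Y=-.1175; z=.0262
robot.line_to([.616,Y,z],v=.03,guard=12); state(); robot.dwell(.3); state()
robot.line_to([.603,Y,z+.001],v=.05); robot.line_to([.600,Y,.15],v=.12); robot.goto([.42,Y,.25],[1,0,0,0]); state()
f=grab('scene'); print(fit(f))
cv2.imwrite('pics/end.png',cv2.resize(f['image'][150:330,200:440,::-1],None,fx=3,fy=3,interpolation=cv2.INTER_CUBIC))
c,ye,gr=meas.masks(f); hsv=f['image'].astype(int); w=(hsv.min(-1)>120)&(abs(c[...,2]-.066)<.006)&(abs(c[...,0]-.615)<.03)&(abs(c[...,1]+.118)<.04); print('step x',np.median(c[w],0),w.sum())
E
```

```text
11.84 [ 0.6077 -0.1175  0.0248] [-19.89   0.3   11.02]
12.14 [ 0.6077 -0.1174  0.0249] [-19.67   0.56  11.  ]
14.56 [ 0.4203 -0.1175  0.249 ] [ 0.11 -0.01  0.27]
(np.float64(4.38168990061252), np.float64(0.055903153887877415), array([0.55163724, 0.63747271]), 1254)
step x [ 0.61671076 -0.12628811  0.068017  ] 53
```

View pics/end.png

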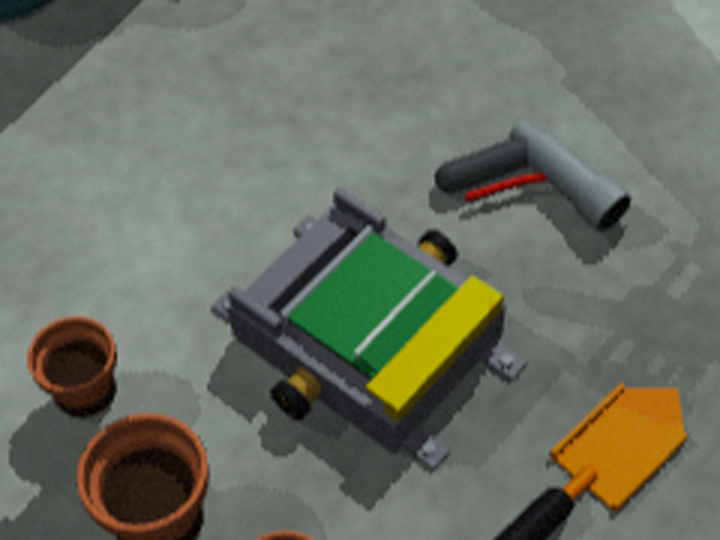

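The flap stays shut beneath the lip with the robot clear. The step is at x≈0.616, which means fully home, and the pots, nozzle and trowel are where they were. Handing in.

```bash
python3 -c "
from bench import robot
print(robot.close_job())"
```

```text
the job is handed in; nothing more can be done
None
```

The rain flap is folded over, pressed flat and pushed fully home beneath the yellow lip; it stayed shut after release, nothing else appeared moved, and the job was handed in at about 15 s.

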